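# Nest the three shells and start the welder

## Task

Load the welder's nest: stand the blue shell upright inside the steel ring on the orange lift pad, nest the white shell in the blue one and the red shell in the white one, and gently press the stack down by feel until the stiff pad is fully home. Then press the green start button fully down and release it, leaving the lid, tape roll and screwdriver alone.

Things in the scene. Friction and masses are not known exactly. Their poses are not given: they have to be found in the camera images.
- outer: Largest shell: blue plastic round cup, open at the top, 68 mm outer diameter, straight wall 3 mm thick, 55 mm tall, floor 5 mm thick, lower outer edge chamfered 1.5 mm; about 110 g. Stands upright on the table at the start. Origin: centre of its underside, z up to the mouth.
- middle: Middle shell: white plastic round cup, open at the top, 58 mm outer diameter, wall 3 mm, 78 mm tall, floor 5 mm thick, chamfered foot; about 90 g. Goes into the blue shell (2 mm play all round); seated on its floor it stands 28 mm proud of it. Origin: centre of its underside, z up to the mouth.
- inner: Smallest shell: red plastic round cup, open at the top, 48 mm outer diameter (42 mm inside), wall 3 mm, 100 mm tall, floor 5 mm thick, chamfered foot; about 70 g. Goes into the white shell (2 mm play all round); seated on its floor it stands 27 mm proud of it. Origin: centre of its underside, z up to the mouth.
- nest: The welder's loading nest, fixed to the bench: aluminium base plate 150 x 150 x 12 mm carrying an upright steel ring, 94 mm outer and 72 mm inner diameter (2 mm play round the blue shell), its top 45 mm above the table. The orange lift pad slides up and down inside the ring. Origin: centre of the plate's underside, on the ring's axis.
- pad_top (a point): Centre of the top face of the orange lift pad (64 mm disc) inside the ring. The pad's top is 38 mm above the table when fully raised and 20 mm when fully home; it starts somewhere in the upper part.
- pad (a joint): Travel of the lift pad in m: 0 fully raised, 0.018 fully home on its hard stop; starts between 0 and 0.009. It slides stiffly: it takes about 8 N to move, carries the shells without sinking, and stays where it is pushed. Past the stop the force rises steeply; the shells must not be loaded with more than 60 N.
- console: Fixed control box, black, 80 x 130 x 40 mm, with the green start button on top at y = +30 mm of its own frame and a red fixed stop knob at y = -38 mm (30 mm wide, top 62 mm above the table), not used. Origin: centre of its underside.
- start_top (a point): Centre of the top of the green start button, 30 mm diameter, about 58 mm above the table at rest; it moves with the button.
- start (a joint): Travel of the start button in m, 0 released, 0.006 fully down; sprung, about 5 N at the bottom.
- bucket_lid: Bystander: loose blue bucket lid, a disc 120 mm in diameter and 10 mm thick with a small red cap on it. Origin: centre of its underside.
- tape_roll: Bystander: loose grey tape roll lying flat, 90 mm diameter, 40 mm tall. Origin: centre of its underside.
- screwdriver: Bystander: loose screwdriver lying on the bench. Origin: underside of its middle, x along the blade.
Not all that is in view belongs to the job. Several things have the shape of the nest; the one meant has the colours described above.

How it is judged:
By the outcome, as a careful person would: the job done as asked, in the order asked, and still so for the second after the job is handed in, with the robot touching nothing.
It also fails if it takes over 72 s, if anything falls off the work surface, if the arm or the gripper's body presses on something with over 40 N, if the wrist force passes 120 N, or if a joint passes its speed limit or range.

## Robot

A 6-joint arm with a two-finger parallel gripper is mounted at the origin on the work surface. World frame = base frame: x ahead of the robot, y to its left, z up, the work surface at z = 0. Lengths are in m, angles in rad, forces in N, time in s.
With the tool pointing down it reaches from about 0.4 to 0.825 m from the base axis. Payload 7 kg.
Tool frame: the origin (TCP) lies midway between the tips of the shut fingers; the grasp point (between the pads) lies ctrl.hold_point_z behind it (ctrl.hold_point_z is the distance from the TCP to the grasp point, in m); z points along the fingers, y is the line along which they close (so a half turn about z gives the same grasp; the last joint's range is limited). The gripper opens to 88 mm and grips with 3 to 60 N. Pads are 19 mm wide; open, the fingers measure 130 mm over their backs; the gripper's body (78 mm by 193 mm) begins 47 mm behind the grasp point.
Start: joints at [-1.047, 0.359, 0.012, 0, -1.224, -0.288], TCP at [0.158, -0.656, 0.227] pointing down, gripper open.
Joint ranges: [-3.07, 3.07], [-1.43, 2.12], [-1.02, 1.25], [-3.03, 1.67], [-3.05, -0], [-3.03, 3.03]. Speed limits (rad/s): [2.39, 2.39, 3.01, 3.14, 3.14, 3.14].

## Interface

Orientations are given as a unit quaternion [x, y, z, w].
In Python, from bench import ctrl gives the robot as it stands.
- The arm moves only by the shell command python3 -m jog 'ROWS' [OPENING] [FORCE]. ROWS is JSON, a list of rows, each an object with "delta_pos": the shift along the world's x, y, z scaled (see below), a list of three; "delta_rot": the turn, a rotation vector about the world's x, y, z scaled (see below), a list of three. A call has 1 to 20 rows; each row shifts and turns the commanded pose from where the row before left it; what a row does not reach is not made up. The controller multiplies each number of a shift by 10 cm and each number of a turn by pi/2 rad. A row lasts 1/10 s, in which the tool goes at most 50 mm and 8.59 degrees, less where a joint would pass 70% of its speed; a pose out of reach is approached as far as the arm can. A call with a number of a shift or a turn outside -1 to 1 is refused whole. A call with a gripper value outside its range is refused whole. OPENING is the closure, from -1 (fully open) to 1 (shut), set as the call begins (- or left out, the last holds). The fingers move at their own pace and stop on an object; FORCE is the grip in N (left out, the last holds). Time passes only in rows, so rows that do not move let the fingers close. It gives the time, the measured TCP pose, the force, the opening and the grip force at its end, in the units of the state.
- ctrl.read_state(): the state, without advancing time (a new reading comes with each control period).
- ctrl.grab_frame(name): name is "scene" or "side" or "wrist"; returns the picture (420x560x3 uint8, red, green, blue); there is no depth.
- ctrl.camera_model(name): a dict with "intrinsics" (3x3 intrinsics, pixels), "eye" and "orientation" of the camera in the world. Camera axes: x right, y down, z forward; pixel columns grow to the right and rows downward; lengths in m; the calibration is good to about 2 mm. A picture is of the moment at which its call begins: read the wrist's pose just before it. camera_model takes no time and is no camera call; for the wrist camera it gives the pose at the moment of the call.
- ctrl.job_done(): hands the job in; it is judged then, once.
The state is a dict: "t": time; "q": joint angles; "dq": joint speeds; "tau": joint torques, N m; "tcp_pos": TCP position; "tcp_rot": TCP orientation; "ft_force": force on the tool from outside, world axes, zero at the start; "torque": the same for the moment, N m; "gripper_width": opening from 0.0 (shut) to 1.0 (fully open); "finger_force": force on a finger pad.
Only numpy, scipy, OpenCV 4.12 (cv2) and the standard library are available. Lean on these libraries where they do the work, as an engineer would, in place of code of your own. Each camera call takes 0.05 s, during which the arm holds its last target. There are 200 camera calls.

## Working session

There is one attempt and no reset: what is moved stays moved. The work goes in short steps, Python scripts to look and compute and a shell command to move; the robot and the scene stay as the last step left them, time stands still between calls to the robot, and variables do not carry over. Pictures are saved under pics/ and viewed, at most 10 in all, crops included, and the job is handed in when it is done.

```bash
mkdir -p pics
cat > look.py <<'E'
import sys,cv2,numpy as np
from bench import ctrl
def snap(name,fn):
    m=ctrl.camera_model(name); im=ctrl.grab_frame(name)
    cv2.imwrite('pics/'+fn,cv2.cvtColor(im,cv2.COLOR_RGB2BGR)); return im,m
E
python3 - <<'E'
from look import *
print(ctrl.read_state(),ctrl.hold_point_z)
ims=[]
for n in ('scene','side'):
    im,m=snap(n,n+'0.png'); print(n,m)
E
ls
```

```text
{'t': 0.0, 'q': array([-1.04689303e+00,  3.59444368e-01,  1.10672767e-02, -3.64246381e-04,
       -1.22410362e+00, -2.88121535e-01]), 'dq': array([-0.00094713, -0.00063674,  0.00014725,  0.00010666, -0.00155198,
       -0.00046155]), 'tau': array([-6.14140981e-05, -5.82718313e+01,  2.93056995e+01,  6.99693963e+00,
        6.89837529e-03, -1.31207166e-04]), 'tcp_pos': array([ 0.15756087, -0.65585051,  0.22558664]), 'tcp_rot': array([-1.17556350e-01,  9.93065842e-01,  8.41355426e-04, -1.75309717e-04]), 'ft_force': array([ 0.56186927, -0.70233005,  0.5447064 ]), 'torque': array([-0.04873394,  0.02770166,  0.02843418]), 'finger_force': 0.0, 'gripper_width': 1.0014025532363335} 0.0188
scene {'intrinsics': array([[501.74342755,   0.        , 280.09310112],
       [  0.        , 501.74342755, 209.29643141],
       [  0.        ,   0.        ,   1.        ]]), 'eye': array([1.33975304, 0.65357772, 0.7467352 ]), 'orientation': array([ 0.3863977 ,  0.79866294, -0.41095689, -0.2096396 ])}
side {'intrinsics': array([[443.71868866,   0.        , 270.98723246],
       [  0.        , 443.71868866, 214.41677346],
       [  0.        ,   0.        ,   1.        ]]), 'eye': array([0.42956939, 0.74109027, 0.86778771]), 'orientation': array([-0.09429124,  0.93000197, -0.35388954,  0.03110781])}
look.py
pics
```

View pics/scene0.png

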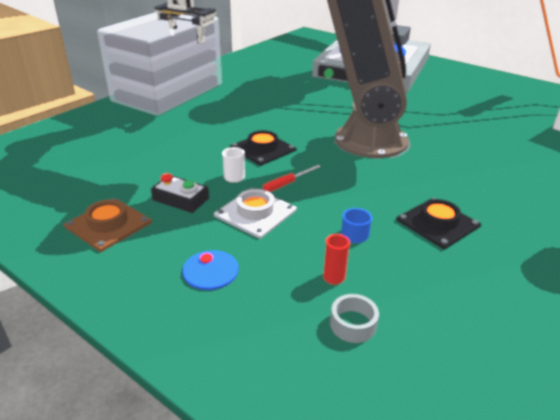

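View pics/side0.png

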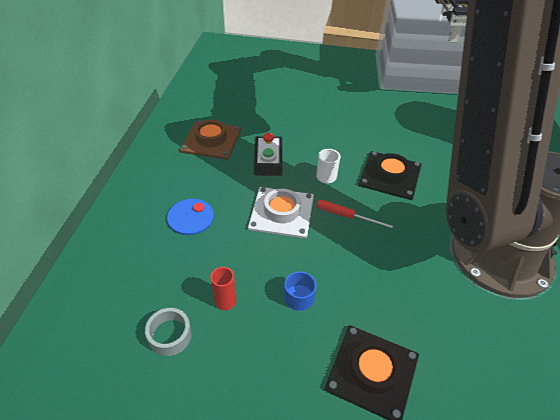

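The scene view shows the real nest (white plate, steel ring, orange pad) at about (256,210). The cups are blue (356,226), white (234,165) and red (337,258), and the console is at (180,190). In the side view the nest is at (283,207), blue (300,290), white (328,165), red (223,288) and the green button (268,154). Next I fit poses to the silhouettes in both views.

```bash
cat > fit.py <<'E'
import cv2,numpy as np
from scipy.spatial.transform import Rotation as R
from scipy.optimize import minimize
from look import *
def proj(P,m):
    Rm=R.from_quat(m['orientation']).as_matrix(); c=(np.atleast_2d(P)-m['eye'])@Rm
    p=c@m['intrinsics'].T; return p[:,:2]/p[:,2:]
A=np.linspace(0,2*np.pi,60)
def circ(x,y,z,r): return np.c_[x+r*np.cos(A),y+r*np.sin(A),0*A+z]
def cyl(x,y,r,z0,z1): return np.r_[circ(x,y,z0,r),circ(x,y,z1,r)]
def hull(P,m,S=4):
    M=np.zeros((420*S,560*S),np.uint8)
    cv2.fillConvexPoly(M,cv2.convexHull(np.round((proj(P,m)*S+S/2-.5)*1).astype(np.int32)),255); return M
def render(parts,m):
    M=np.maximum.reduce([hull(p,m) for p in parts]); return cv2.resize(M,(560,420),interpolation=cv2.INTER_AREA)/255.
def box(x,y,yaw,sx,sy,h):
    c,s=np.cos(yaw),np.sin(yaw); L=np.array([[i*sx/2,j*sy/2,k] for i in(-1,1) for j in(-1,1) for k in(0,h)])
    return np.c_[x+c*L[:,0]-s*L[:,1],y+s*L[:,0]+c*L[:,1],L[:,2]]
def backproj(u,v,z,m):
    d=R.from_quat(m['orientation']).as_matrix()@np.linalg.solve(m['intrinsics'],[u,v,1]); return m['eye']+d*(z-m['eye'][2])/d[2]
def comp(mask,seed):
    mask=cv2.morphologyEx(mask.astype(np.uint8),cv2.MORPH_CLOSE,np.ones((3,3)))
    n,l,st,ce=cv2.connectedComponentsWithStats(mask); k=1+np.argmin([np.hypot(*(c-seed))+(1e3 if s[4]<40 else 0) for c,s in zip(ce[1:],st[1:])])
    c,_=cv2.findContours((l==k).astype(np.uint8),cv2.RETR_EXTERNAL,cv2.CHAIN_APPROX_NONE)
    o=np.zeros(mask.shape,np.uint8); cv2.drawContours(o,c,-1,1,-1); return o.astype(float)
def fit(parts,masks,ms,x0,step):
    f=lambda p:sum(np.abs(render(parts(p),m)-k).sum() for k,m in zip(masks,ms))
    r=minimize(f,x0,method='Nelder-Mead',options=dict(initial_simplex=np.r_[[x0],np.array(x0)+np.diag(step)],xatol=1e-4,fatol=.5)); return r.x,r.fun
E
cat > loc.py <<'E'
from fit import *
ms=[ctrl.camera_model(n) for n in('scene','side')]
ims=[cv2.cvtColor(cv2.imread(f'pics/{n}0.png'),cv2.COLOR_BGR2HSV) for n in('scene','side')]
def col(h0,h1,s0=110,v0=50):
    return [((i[...,0]>=h0)&(i[...,0]<=h1) if h0<=h1 else (i[...,0]>=h0)|(i[...,0]<=h1))&(i[...,1]>=s0)&(i[...,2]>=v0) for i in ims]
white=[(i[...,1]<70)&(i[...,2]>100) for i in ims]
orange=col(8,20); 
for nm,mk,seeds,r,h in [('blue',col(105,130),((356,226),(300,290)),.034,.055),('white',white,((234,165),(328,165)),.029,.078),('red',col(170,8),((337,258),(223,288)),.024,.1)]:
    k=[comp(a,s) for a,s in zip(mk,seeds)]; x0=backproj(*seeds[1],h/2,ms[1])[:2]
    x,f=fit(lambda p:[cyl(p[0],p[1],r,0,h)],k,ms,x0,[.01,.01])
    each=[fit(lambda p:[cyl(p[0],p[1],r,0,h)],[a],[m],x,[.005,.005])[0] for a,m in zip(k,ms)]
    print(nm,x,f,[int(a.sum()) for a in k],each)
k=[comp(w|o,s) for w,o,s in zip(white,orange,((256,208),(283,209)))]
x0=backproj(283,209,.02,ms[1])[:2]
best=min((fit(lambda p:[box(*p,.15,.15,.012),cyl(p[0],p[1],.047,0,.045)],k,ms,[*x0,a],[.01,.01,.1]) for a in(-.5,0,.5)),key=lambda t:t[1])
print('nest',best,[int(a.sum()) for a in k])
nx=best[0]
for o,m,s,w in zip(orange,ms,((254,204),(282,204)),'ab'): # pad height from nearest visible edge
    kk=comp(o,s)
    g=[]
    for z in np.arange(.026,.040,.001):
        vis=np.minimum(render([circ(nx[0],nx[1],z,.032)],m),render([circ(nx[0],nx[1],.045,.036)],m)); g.append((round(np.abs(vis-kk).sum()),round(z,3)))
    print('pad',sorted(g)[:4],kk.sum())
g=col(45,85,90,30)
for i,(u,v) in enumerate(((188,185),(268,154))):
    im=ims[i][v-14:v+14,u-14:u+14]; print(im[14,8:20].tolist())
for (u,v),m in zip(((188,185),(268,154)),ms): print('btn',backproj(u,v,.058,m))
for (u,v),m in zip(((167,178),(268,138)),ms): print('knob',backproj(u,v,.062,m))
print('lid',backproj(190,215,.01,ms[1]),'tape',backproj(168,330,.03,ms[1]),'scr',backproj(336,209,.01,ms[1]),backproj(390,226,.01,ms[1]))
E
python3 loc.py
```

```text
blue [0.46380777 0.21545511] 197.68627450980392 [811, 1026] [array([0.45950327, 0.21460535]), array([0.46436495, 0.21460012])]
white [ 0.44900584 -0.19014366] 125.19607843137254 [766, 689] [array([ 0.44670661, -0.19044992]), array([ 0.44959862, -0.191232  ])]
red [0.62184251 0.2589477 ] 168.24313725490197 [1045, 884] [array([0.61828032, 0.25768199]), array([0.62328363, 0.25686385])]
nest (array([ 0.54702632, -0.02898646,  0.01518189]), np.float64(235.0745098039216)) [2423, 2599]
pad [(120, np.float64(0.03)), (122, np.float64(0.031)), (125, np.float64(0.029)), (127, np.float64(0.032))] 89.0
pad [(32, np.float64(0.03)), (33, np.float64(0.029)), (34, np.float64(0.031)), (35, np.float64(0.028))] 304.0
[[71, 31, 172], [69, 90, 162], [69, 140, 160], [69, 151, 162], [69, 154, 162], [69, 153, 162], [69, 156, 160], [70, 155, 158], [69, 151, 155], [69, 149, 147], [69, 129, 140], [69, 76, 144]]
[[82, 22, 130], [67, 86, 101], [67, 152, 97], [68, 133, 107], [69, 142, 120], [67, 129, 128], [69, 141, 123], [68, 133, 121], [67, 133, 115], [67, 141, 105], [66, 155, 87], [70, 52, 112]]
btn [ 0.62090484 -0.18762825  0.058     ]
btn [ 0.6169517  -0.18384049  0.058     ]
knob [ 0.63587018 -0.24921935  0.062     ]
knob [ 0.63011341 -0.24764787  0.062     ]
lid [0.77644022 0.03734845 0.01      ] tape [0.71303233 0.36339999 0.03      ] scr [ 0.40963032 -0.06097091  0.01      ] [ 0.2694578  -0.03083245  0.01      ]
```

```bash
R='{"delta_pos":[0.216,0.348,0.02],"delta_rot":[0,0,-0.00833]}'; python3 -m jog '[{"delta_pos":[0.216,0.348,0.02],"delta_rot":[0,0,-0.00833]},{"delta_pos":[0.216,0.348,0.02],"delta_rot":[0,0,-0.00833]},{"delta_pos":[0.216,0.348,0.02],"delta_rot":[0,0,-0.00833]},{"delta_pos":[0.216,0.348,0.02],"delta_rot":[0,0,-0.00833]},{"delta_pos":[0.216,0.348,0.02],"delta_rot":[0,0,-0.00833]},{"delta_pos":[0.216,0.348,0.02],"delta_rot":[0,0,-0.00833]},{"delta_pos":[0.216,0.348,0.02],"delta_rot":[0,0,-0.00833]},{"delta_pos":[0.216,0.348,0.02],"delta_rot":[0,0,-0.00833]},{"delta_pos":[0.216,0.348,0.02],"delta_rot":[0,0,-0.00833]},{"delta_pos":[0.216,0.348,0.02],"delta_rot":[0,0,-0.00833]},{"delta_pos":[0.216,0.348,0.02],"delta_rot":[0,0,-0.00833]},{"delta_pos":[0.216,0.348,0.02],"delta_rot":[0,0,-0.00833]},{"delta_pos":[0.216,0.348,0.02],"delta_rot":[0,0,-0.00833]},{"delta_pos":[0.216,0.348,0.02],"delta_rot":[0,0,-0.00833]},{"delta_pos":[0.216,0.348,0.02],"delta_rot":[0,0,-0.00833]},{"delta_pos":[0.216,0.348,0.02],"delta_rot":[0,0,-0.00833]},{"delta_pos":[0.216,0.348,0.02],"delta_rot":[0,0,-0.00833]},{"delta_pos":[0.216,0.348,0.02],"delta_rot":[0,0,-0.00833]},{"delta_pos":[0,0,0],"delta_rot":[0,0,0]},{"delta_pos":[0,0,0],"delta_rot":[0,0,0]}]'
python3 -c "
from fit import *
im,m=snap('wrist','w1.png');s=ctrl.read_state();print(s['tcp_pos'],s['tcp_rot'],s['ft_force'],m)
print(proj([[.547,-.029,.045],[.547,-.029,.03]],m))"
```

```text
t: 2.1
tcp_pos: [0.5464, -0.0291, 0.2618]
tcp_rot: [-0.001, 1.0, -0.0, -0.001]
ft_force: [0.5, 0.8, -0.6]
gripper_width: 0.997
finger_force: 0.0
[ 0.54606758 -0.02976519  0.26200944] [-5.43598737e-04  9.99999663e-01 -9.85235213e-05 -6.07983230e-04] [-0.70795586 -0.08789464  0.01756027] {'intrinsics': array([[289.99031656,   0.        , 277.35440816],
       [  0.        , 289.99031656, 208.68641806],
       [  0.        ,   0.        ,   1.        ]]), 'eye': array([ 0.48079004, -0.02952352,  0.42137628]), 'orientation': array([0.70041848, 0.7026039 , 0.08909398, 0.08845324])}
[[277.44624174 186.13231566]
 [277.43724961 184.22117035]]
```

View pics/w1.png

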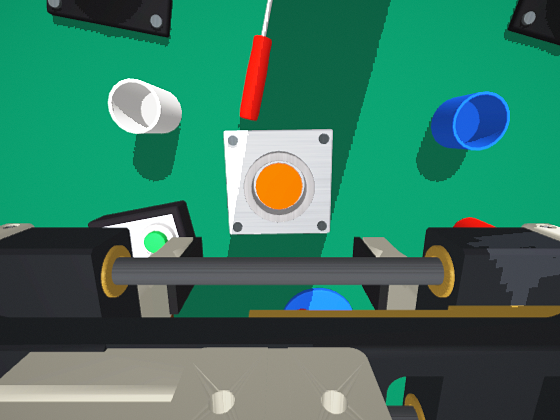

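The wrist view shows the nest pad at (279,186), the white cup at (145,105), the blue cup at (470,120) and the green button at (155,241). I'll refine the positions in this view.

```bash
cat > loc2.py <<'E'
from fit import *
m=ctrl.camera_model('wrist'); im=cv2.cvtColor(cv2.imread('pics/w1.png'),cv2.COLOR_BGR2HSV)
H,S,V=im[...,0].astype(int),im[...,1],im[...,2]
b=comp((H>100)&(H<130)&(S>90)&(V>50),(470,120)); w=comp((S<70)&(V>95),(145,105)); n=comp(((S<70)&(V>80))|((H>5)&(H<22)&(S>120)),(279,182)); o=comp((H>5)&(H<22)&(S>120),(279,186))
print([int(k.sum()) for k in(b,w,n,o)])
print('blue',fit(lambda p:[cyl(p[0],p[1],.034,0,.055)],[b],[m],[.464,.215],[.01,.01]))
print('white',fit(lambda p:[cyl(p[0],p[1],.029,0,.078)],[w],[m],[.449,-.19],[.01,.01]))
print('nest',fit(lambda p:[box(*p,.15,.15,.012),cyl(p[0],p[1],.047,0,.045)],[n],[m],[.547,-.029,0],[.01,.01,.05]))
print('pad',fit(lambda p:[circ(p[0],p[1],p[2],.032)],[o],[m],[.547,-.029,.033],[.004,.004,.003]))
for z in(.03,.034): print(z,fit(lambda p:[circ(p[0],p[1],z,.032)],[o],[m],[.547,-.029],[.004,.004]))
g=comp((H>55)&(H<78)&(S>150)&(V>120)&(np.indices(H.shape)[1]>140)&(np.indices(H.shape)[1]<170),(155,241))
yx=np.argwhere(g); print(len(yx),yx.mean(0)); print('btn',backproj(155,241.5,.058,m))
E
python3 loc2.py
```

```text
[3671, 3195, 10930, 1691]
blue (array([0.46461315, 0.21688719]), np.float64(97.35686274509804))
white (array([ 0.45042006, -0.19141895]), np.float64(70.5529411764706))
nest (array([ 0.54914111, -0.02821952,  0.01525924]), np.float64(141.3686274509804))
pad (array([ 0.54992828, -0.02810607,  0.02637922]), np.float64(36.14509803921569))
0.03 (array([ 0.54945086, -0.02799753]), np.float64(40.878431372549024))
0.034 (array([ 0.54891829, -0.02822886]), np.float64(61.90588235294118))
351 [240.7977208  154.42735043]
btn [ 0.61949861 -0.1928182   0.058     ]
```

```bash
python3 -m jog '[{"delta_pos":[-0.1165,0.352,0],"delta_rot":[0,0,0]},{"delta_pos":[-0.1165,0.352,0],"delta_rot":[0,0,0]},{"delta_pos":[-0.1165,0.352,0],"delta_rot":[0,0,0]},{"delta_pos":[-0.1165,0.352,0],"delta_rot":[0,0,0]},{"delta_pos":[-0.1165,0.352,0],"delta_rot":[0,0,0]},{"delta_pos":[-0.1165,0.352,0],"delta_rot":[0,0,0]},{"delta_pos":[-0.1165,0.352,0],"delta_rot":[0,0,0]},{"delta_pos":[0,0,-0.3],"delta_rot":[0,0,0]},{"delta_pos":[0,0,-0.4],"delta_rot":[0,0,0]},{"delta_pos":[0,0,-0.4],"delta_rot":[0,0,0]},{"delta_pos":[0,0,-0.4],"delta_rot":[0,0,0]},{"delta_pos":[0,0,-0.3],"delta_rot":[0,0,0]},{"delta_pos":[0,0,0],"delta_rot":[0,0,0]},{"delta_pos":[0,0,0],"delta_rot":[0,0,0]}]' -1
python3 -c "
from fit import *
im,m=snap('wrist','w2.png');s=ctrl.read_state();print(s['tcp_pos'])
im=cv2.cvtColor(im,cv2.COLOR_RGB2HSV)
H,S,V=im[...,0].astype(int),im[...,1],im[...,2]
c=proj([[.4645,.2165,.05]],m)[0];print(c,proj([s['tcp_pos']],m))
b=comp((H>100)&(H<130)&(S>90)&(V>50),c);print(b.sum(),np.argwhere(b).min(0),np.argwhere(b).max(0))
print('blue',fit(lambda p:[cyl(p[0],p[1],.034,0,.055)],[b],[m],[.464,.215],[.01,.01]))"
```

```text
t: 3.55
tcp_pos: [0.4652, 0.2157, 0.0832]
tcp_rot: [0.0, 1.0, -0.0, -0.0]
ft_force: [1.1, 0.1, 1.0]
gripper_width: 1.001
finger_force: 0.0
[0.46585902 0.21650098 0.08410985]
[278.70414405 229.79057954] [[278.96223365 250.64283254]]
6711.0 [174 228] [257 328]
blue (array([0.46551235, 0.21585683]), np.float64(1405.0392156862745))
```

View pics/w2.png

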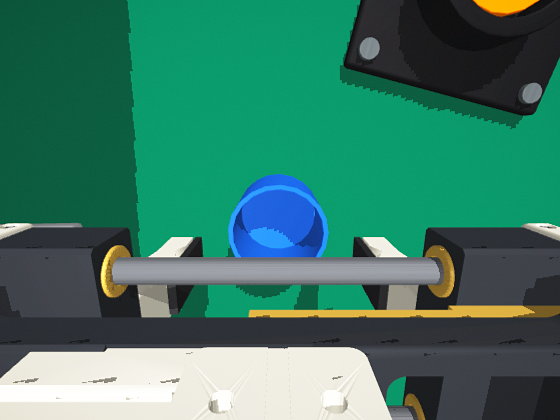

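The blue cup sits centred between the fingers (rim columns 228–328, centre about (278,225)). I'll refit it using only the unoccluded rows.

```bash
cat > rim.py <<'E'
from fit import *
def rfit(fn,m,sel,seed,r,z0,z1,x0,lim):
    im=cv2.cvtColor(cv2.imread('pics/'+fn),cv2.COLOR_BGR2HSV); H,S,V=im[...,0].astype(int),im[...,1],im[...,2]
    k=comp(sel(H,S,V),seed); k[lim:]=0
    def f(p):
        a=render([cyl(p[0],p[1],r,z0,z1)],m); a[lim:]=0; return np.abs(a-k).sum()
    q=minimize(f,x0,method='Nelder-Mead',options=dict(initial_simplex=np.array([x0,[x0[0]+.004,x0[1]],[x0[0],x0[1]+.004]]),xatol=1e-4,fatol=.3)); return q.x,q.fun
BLUE=lambda H,S,V:(H>100)&(H<130)&(S>90)&(V>50)
WHITE=lambda H,S,V:(S<70)&(V>95)
RED=lambda H,S,V:((H>170)|(H<8))&(S>110)&(V>50)
E
python3 -c "
from rim import *
print(rfit('w2.png',ctrl.camera_model('wrist'),BLUE,(278,225),.034,0,.055,[.465,.216],252))"
```

```text
(array([0.4667921, 0.216853 ]), np.float64(65.2078431372549))
```

```bash
Z='{"delta_pos":[0,0,0],"delta_rot":[0,0,0]}'; python3 -m jog '[{"delta_pos":[0,0,-0.28],"delta_rot":[0,0,0]},{"delta_pos":[0,0,-0.28],"delta_rot":[0,0,0]},{"delta_pos":[0,0,0],"delta_rot":[0,0,0]}]' -1
python3 -m jog '[{"delta_pos":[0,0,0],"delta_rot":[0,0,0]},{"delta_pos":[0,0,0],"delta_rot":[0,0,0]},{"delta_pos":[0,0,0],"delta_rot":[0,0,0]},{"delta_pos":[0,0,0],"delta_rot":[0,0,0]},{"delta_pos":[0,0,0],"delta_rot":[0,0,0]},{"delta_pos":[0,0,0],"delta_rot":[0,0,0]}]' 1 15
```

```text
t: 3.9
tcp_pos: [0.4643, 0.2157, 0.0259]
tcp_rot: [0.0, 1.0, -0.001, -0.001]
ft_force: [0.5, -0.7, 0.3]
gripper_width: 0.999
finger_force: 0.0
t: 4.5
tcp_pos: [0.4657, 0.2172, 0.0282]
tcp_rot: [-0.0, 1.0, 0.001, 0.001]
ft_force: [-1.5, -0.7, 7.1]
gripper_width: 0.77
finger_force: 15.0
```

```bash
python3 -m jog '[{"delta_pos":[0,0,0.3],"delta_rot":[0,0,0]},{"delta_pos":[0,0,0.4],"delta_rot":[0,0,0]},{"delta_pos":[0,0,0.4],"delta_rot":[0,0,0]},{"delta_pos":[0.118,-0.349,0],"delta_rot":[0,0,0]},{"delta_pos":[0.118,-0.349,0],"delta_rot":[0,0,0]},{"delta_pos":[0.118,-0.349,0],"delta_rot":[0,0,0]},{"delta_pos":[0.118,-0.349,0],"delta_rot":[0,0,0]},{"delta_pos":[0.118,-0.349,0],"delta_rot":[0,0,0]},{"delta_pos":[0.118,-0.349,0],"delta_rot":[0,0,0]},{"delta_pos":[0.118,-0.349,0],"delta_rot":[0,0,0]},{"delta_pos":[0,0,-0.2],"delta_rot":[0,0,0]},{"delta_pos":[0,0,-0.2],"delta_rot":[0,0,0]},{"delta_pos":[0,0,-0.17],"delta_rot":[0,0,0]},{"delta_pos":[0,0,0],"delta_rot":[0,0,0]},{"delta_pos":[0,0,0],"delta_rot":[0,0,0]},{"delta_pos":[0,0,0],"delta_rot":[0,0,0]}]'
cat > aim.py <<'E'
# compare held cup with the nest: fit cup rim in side/scene/wrist
from rim import *
import sys
E
python3 -c "
from rim import *
P=[ctrl.read_state()['tcp_pos'] for _ in range(1)]
im,m=snap('wrist','w3.png'); print(ctrl.read_state()['tcp_pos'])
im2,m2=snap('side','s3.png'); im3,m3=snap('scene','c3.png')
for n,mm,seed in (('w3.png',m,None),('s3.png',m2,None),('c3.png',m3,None)):
    seed=proj([[.549,-.028,.08]],mm)[0]
    print(n,rfit(n,mm,BLUE,seed,.034,.053,.108,[.548,-.028],252 if n[0]=='w' else 420))"
```

```text
t: 6.1
tcp_pos: [0.5483, -0.0275, 0.0808]
tcp_rot: [-0.0, 1.0, 0.0, 0.001]
ft_force: [-0.1, -0.0, -1.6]
gripper_width: 0.769
finger_force: 15.0
[ 0.54828017 -0.02749554  0.0808273 ]
w3.png (array([ 0.54843379, -0.02761054]), np.float64(91.25882352941177))
s3.png (array([ 0.54714282, -0.02932764]), np.float64(702.721568627451))
c3.png (array([ 0.5425625 , -0.03246875]), np.float64(191.94509803921568))
```

View pics/s3.png

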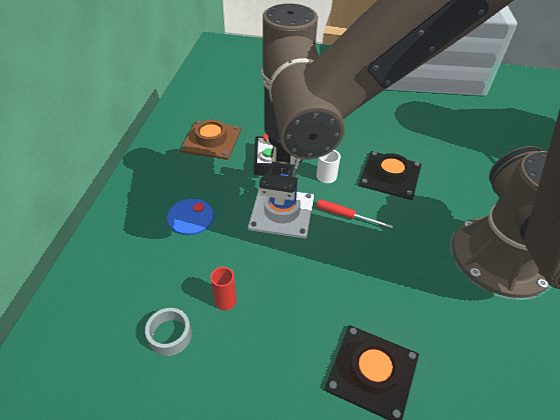

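The side view shows the blue cup held over the ring at about (283,205), and the wrist fit puts it within 1 mm of the ring axis. I'll lower it slowly.

```bash
python3 -m jog '[{"delta_pos":[0.004,-0.004,-0.04],"delta_rot":[0,0,0]},{"delta_pos":[0,0,-0.04],"delta_rot":[0,0,0]},{"delta_pos":[0,0,-0.02],"delta_rot":[0,0,0]},{"delta_pos":[0,0,-0.02],"delta_rot":[0,0,0]},{"delta_pos":[0,0,-0.02],"delta_rot":[0,0,0]},{"delta_pos":[0,0,0],"delta_rot":[0,0,0]}]'
python3 -m jog '[{"delta_pos":[0,0,-0.02],"delta_rot":[0,0,0]},{"delta_pos":[0,0,-0.02],"delta_rot":[0,0,0]},{"delta_pos":[0,0,0],"delta_rot":[0,0,0]}]'
```

```text
t: 6.85
tcp_pos: [0.5479, -0.0282, 0.0652]
tcp_rot: [-0.0, 1.0, -0.0, -0.0]
ft_force: [0.9, -0.9, -0.8]
gripper_width: 0.768
finger_force: 15.0
t: 7.15
tcp_pos: [0.5479, -0.0282, 0.0613]
tcp_rot: [-0.0, 1.0, 0.0, -0.0]
ft_force: [1.8, 0.1, -2.0]
gripper_width: 0.771
finger_force: 15.0
```

```bash
for i in 1; do python3 -m jog '[{"delta_pos":[0,0,-0.01],"delta_rot":[0,0,0]},{"delta_pos":[0,0,-0.01],"delta_rot":[0,0,0]},{"delta_pos":[0,0,0],"delta_rot":[0,0,0]}]' | grep -E "t:|pos|force"; done
python3 -m jog '[{"delta_pos":[0,0,-0.01],"delta_rot":[0,0,0]},{"delta_pos":[0,0,-0.01],"delta_rot":[0,0,0]},{"delta_pos":[0,0,0],"delta_rot":[0,0,0]}]' | grep -E "t:|pos|force"
```

```text
t: 7.45
tcp_pos: [0.548, -0.0282, 0.0596]
tcp_rot: [-0.0, 1.0, 0.0, 0.0]
ft_force: [1.0, 0.5, -0.8]
finger_force: 15.0
t: 7.75
tcp_pos: [0.5481, -0.0282, 0.058]
tcp_rot: [-0.0, 1.0, -0.0, 0.0]
ft_force: [-2.6, 0.6, 4.6]
finger_force: 15.0
```

```bash
python3 -m jog '[{"delta_pos":[0,0,0],"delta_rot":[0,0,0]},{"delta_pos":[0,0,0],"delta_rot":[0,0,0]},{"delta_pos":[0,0,0],"delta_rot":[0,0,0]},{"delta_pos":[0,0,0],"delta_rot":[0,0,0]},{"delta_pos":[0,0,0.2],"delta_rot":[0,0,0]},{"delta_pos":[0,0,0.4],"delta_rot":[0,0,0]},{"delta_pos":[0,0,0.4],"delta_rot":[0,0,0]},{"delta_pos":[0,0,0.4],"delta_rot":[0,0,0]},{"delta_pos":[0,0,0.4],"delta_rot":[0,0,0]},{"delta_pos":[0,0,0],"delta_rot":[0,0,0]},{"delta_pos":[0,0,0],"delta_rot":[0,0,0]}]' -1
python3 -c "
from rim import *
im,m=snap('wrist','w4.png'); print(ctrl.read_state()['tcp_pos'],m['eye'])
for z in (.029,.031,.033):print(z,rfit('w4.png',m,BLUE,proj([[.549,-.028,z+.05]],m)[0],.034,.045,z+.055,[.548,-.028],252))
print('white',rfit('w4.png',m,WHITE,proj([[.4504,-.1914,.04]],m)[0],.029,0,.078,[.45,-.191],252))
im2,m2=snap('side','s4.png')"
```

```text
t: 8.85
tcp_pos: [0.5482, -0.028, 0.2385]
tcp_rot: [-0.0, 1.0, 0.0, 0.001]
ft_force: [-0.4, 0.0, -1.5]
gripper_width: 1.0
finger_force: 0.0
[ 0.54752968 -0.02815585  0.23722189] [ 0.48199474 -0.02855785  0.39782337]
0.029 (array([ 0.54778464, -0.02807701]), np.float64(53.4078431372549))
0.031 (array([ 0.54745842, -0.02805721]), np.float64(68.26274509803922))
0.033 (array([ 0.54701416, -0.028073  ]), np.float64(97.09411764705882))
white (array([ 0.45092058, -0.19071343]), np.float64(79.98823529411766))
```

View pics/w4.png

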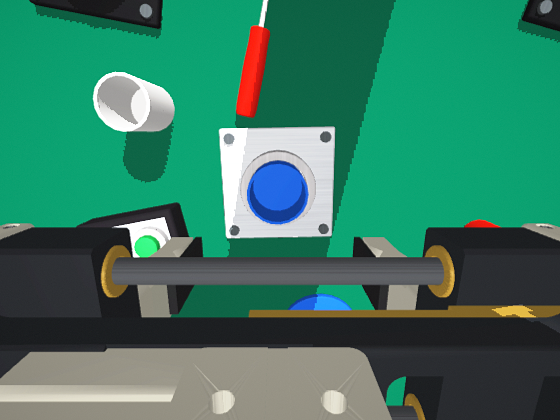

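The blue cup stands level in the ring (centre about (278,190)), and the white cup is at (140,102). Next is the white cup.

```bash
python3 -m jog '[{"delta_pos":[-0.194,-0.326,0],"delta_rot":[0,0,0]},{"delta_pos":[-0.194,-0.326,0],"delta_rot":[0,0,0]},{"delta_pos":[-0.194,-0.326,0],"delta_rot":[0,0,0]},{"delta_pos":[-0.194,-0.326,0],"delta_rot":[0,0,0]},{"delta_pos":[-0.194,-0.326,0],"delta_rot":[0,0,0]},{"delta_pos":[0,0,-0.3],"delta_rot":[0,0,0]},{"delta_pos":[0,0,-0.4],"delta_rot":[0,0,0]},{"delta_pos":[0,0,-0.4],"delta_rot":[0,0,0]},{"delta_pos":[0,0,-0.2],"delta_rot":[0,0,0]},{"delta_pos":[0,0,0],"delta_rot":[0,0,0]},{"delta_pos":[0,0,0],"delta_rot":[0,0,0]}]' -1
python3 -c "
from rim import *
im,m=snap('wrist','w5.png'); print(ctrl.read_state()['tcp_pos'])
print('white',rfit('w5.png',m,WHITE,proj([[.45,-.191,.07]],m)[0],.029,0,.078,[.45,-.191],252))"
```

```text
t: 10.05
tcp_pos: [0.4507, -0.1913, 0.1072]
tcp_rot: [-0.0, 1.0, -0.0, -0.001]
ft_force: [-0.5, 0.1, 0.7]
gripper_width: 1.001
finger_force: 0.0
[ 0.45139102 -0.19131758  0.10809857]
white (array([ 0.45161292, -0.18955912]), np.float64(1549.0549019607843))
```

```bash
python3 -m jog '[{"delta_pos":[0,0,-0.26],"delta_rot":[0,0,0]},{"delta_pos":[0,0,-0.26],"delta_rot":[0,0,0]},{"delta_pos":[0,0,0],"delta_rot":[0,0,0]},{"delta_pos":[0,0,0],"delta_rot":[0,0,0]}]' -1
python3 -m jog '[{"delta_pos":[0,0,0],"delta_rot":[0,0,0]},{"delta_pos":[0,0,0],"delta_rot":[0,0,0]},{"delta_pos":[0,0,0],"delta_rot":[0,0,0]},{"delta_pos":[0,0,0],"delta_rot":[0,0,0]},{"delta_pos":[0,0,0],"delta_rot":[0,0,0]},{"delta_pos":[0,0,0],"delta_rot":[0,0,0]},{"delta_pos":[0,0,0],"delta_rot":[0,0,0]}]' 1 15
```

```text
t: 10.5
tcp_pos: [0.4517, -0.1913, 0.0568]
tcp_rot: [-0.0, 1.0, -0.0, 0.0]
ft_force: [-0.3, 0.2, 1.1]
gripper_width: 1.0
finger_force: 0.0
t: 11.2
tcp_pos: [0.4512, -0.1912, 0.0559]
tcp_rot: [-0.0, 1.0, -0.0, 0.0]
ft_force: [0.0, 1.3, 4.8]
gripper_width: 0.652
finger_force: 15.0
```

```bash
python3 -m jog '[{"delta_pos":[0,0,0.4],"delta_rot":[0,0,0]},{"delta_pos":[0,0,0.45],"delta_rot":[0,0,0]},{"delta_pos":[0,0,0.45],"delta_rot":[0,0,0]},{"delta_pos":[0.194,0.326,0],"delta_rot":[0,0,0]},{"delta_pos":[0.194,0.326,0],"delta_rot":[0,0,0]},{"delta_pos":[0.194,0.326,0],"delta_rot":[0,0,0]},{"delta_pos":[0.194,0.326,0],"delta_rot":[0,0,0]},{"delta_pos":[0.194,0.326,0],"delta_rot":[0,0,0]},{"delta_pos":[0,0,-0.2],"delta_rot":[0,0,0]},{"delta_pos":[0,0,-0.15],"delta_rot":[0,0,0]},{"delta_pos":[0,0,0],"delta_rot":[0,0,0]},{"delta_pos":[0,0,0],"delta_rot":[0,0,0]},{"delta_pos":[0,0,0],"delta_rot":[0,0,0]}]'
python3 -c "
from rim import *
im,m=snap('wrist','w6.png'); t=ctrl.read_state()['tcp_pos'];print(t)
im2,m2=snap('side','s6.png');im2,m3=snap('scene','c6.png')
f=t[2]-.0555
print(proj([[.548,-.028,f+.078]],m))
"
python3 -c "
import cv2,numpy as np
a=cv2.imread('pics/w6.png')[100:300,150:410];b=cv2.imread('pics/s6.png')[130:260,190:380]
cv2.imwrite('pics/v6.png',np.hstack([cv2.resize(a,(520,400)),cv2.resize(b[:,30:130],(270,400))]))"
```

```text
t: 12.5
tcp_pos: [0.5484, -0.0284, 0.1514]
tcp_rot: [-0.0, 1.0, 0.0, 0.001]
ft_force: [0.8, 0.6, -0.5]
gripper_width: 0.654
finger_force: 15.0
[ 0.54841263 -0.02838111  0.15152831]
[[278.48661197 265.47202875]]
```

View pics/v6.png

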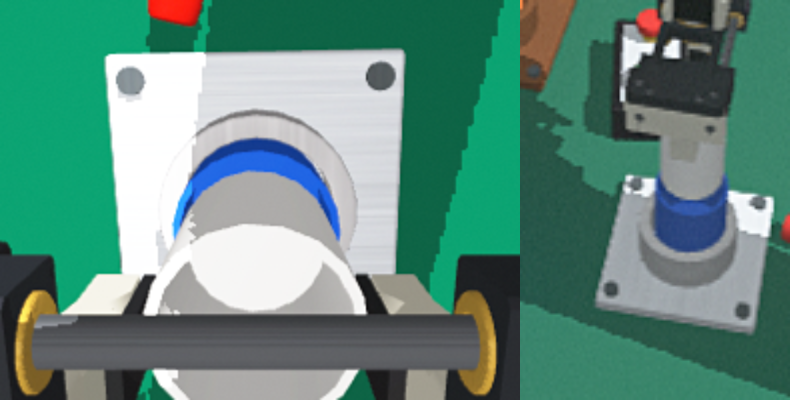

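In the crop the white cup hangs centred over the blue mouth in y. I'll check x by projecting the edges.

```bash
python3 -c "
from rim import *
m=ctrl.camera_model('wrist')
f=.1515-.0555
for x in(.546,.548,.550): print(x,proj([[x-.0275,-.028,f],[x-.029,-.028,f+.0015],[x-.034,-.028,.086],[x-.031,-.028,.086]],m).round(1).tolist())
im=cv2.imread('pics/w6.png'); c=278
for r in range(150,196): print(r,im[r,c].tolist(),end=' ')
"
```

```text
0.546 [[278.0, 183.3], [278.0, 181.7], [278.0, 172.9], [278.0, 176.7]]
0.548 [[278.0, 186.0], [278.0, 184.4], [278.0, 175.5], [278.0, 179.3]]
0.55 [[278.0, 188.6], [278.0, 187.0], [278.0, 178.0], [278.0, 181.8]]
150 [228, 224, 222] 151 [227, 222, 220] 152 [226, 222, 220] 153 [232, 230, 228] 154 [193, 190, 189] 155 [129, 128, 130] 156 [111, 111, 114] 157 [170, 169, 172] 158 [201, 199, 203] 159 [209, 209, 210] 160 [205, 205, 207] 161 [205, 205, 208] 162 [207, 205, 208] 163 [205, 203, 207] 164 [204, 203, 205] 165 [202, 200, 203] 166 [201, 201, 204] 167 [200, 201, 202] 168 [175, 164, 159] 169 [146, 76, 53] 170 [144, 56, 16] 171 [144, 59, 19] 172 [144, 60, 20] 173 [143, 59, 20] 174 [142, 58, 20] 175 [188, 80, 27] 176 [230, 102, 34] 177 [230, 104, 34] 178 [229, 104, 36] 179 [229, 102, 33] 180 [229, 103, 35] 181 [229, 103, 33] 182 [229, 104, 35] 183 [229, 103, 34] 184 [230, 99, 28] 185 [224, 115, 55] 186 [178, 167, 167] 187 [167, 171, 174] 188 [169, 171, 173] 189 [170, 171, 173] 190 [170, 171, 173] 191 [170, 171, 173] 192 [170, 171, 173] 193 [169, 172, 173] 194 [168, 170, 172] 195 [170, 171, 173]
```

```bash
python3 -m jog '[{"delta_pos":[-0.01,0.002,-0.03],"delta_rot":[0,0,0]},{"delta_pos":[0,0,-0.05],"delta_rot":[0,0,0]},{"delta_pos":[0,0,-0.02],"delta_rot":[0,0,0]},{"delta_pos":[0,0,-0.02],"delta_rot":[0,0,0]},{"delta_pos":[0,0,-0.02],"delta_rot":[0,0,0]},{"delta_pos":[0,0,-0.02],"delta_rot":[0,0,0]},{"delta_pos":[0,0,0],"delta_rot":[0,0,0]}]'
python3 -m jog '[{"delta_pos":[0,0,-0.04],"delta_rot":[0,0,0]},{"delta_pos":[0,0,-0.04],"delta_rot":[0,0,0]},{"delta_pos":[0,0,0],"delta_rot":[0,0,0]}]'
```

```text
t: 13.35
tcp_pos: [0.5467, -0.028, 0.1342]
tcp_rot: [-0.0, 1.0, -0.0, -0.0]
ft_force: [0.0, -0.5, -1.0]
gripper_width: 0.655
finger_force: 15.0
t: 13.65
tcp_pos: [0.5465, -0.0281, 0.1258]
tcp_rot: [-0.0, 1.0, -0.0, -0.001]
ft_force: [-0.0, -0.5, -1.4]
gripper_width: 0.654
finger_force: 15.0
```

```bash
python3 -m jog '[{"delta_pos":[0,0,-0.06],"delta_rot":[0,0,0]},{"delta_pos":[0,0,-0.06],"delta_rot":[0,0,0]},{"delta_pos":[0,0,-0.06],"delta_rot":[0,0,0]},{"delta_pos":[0,0,-0.06],"delta_rot":[0,0,0]},{"delta_pos":[0,0,-0.04],"delta_rot":[0,0,0]},{"delta_pos":[0,0,0],"delta_rot":[0,0,0]}]'
python3 -m jog '[{"delta_pos":[0,0,-0.02],"delta_rot":[0,0,0]},{"delta_pos":[0,0,-0.01],"delta_rot":[0,0,0]},{"delta_pos":[0,0,0],"delta_rot":[0,0,0]}]'
python3 -m jog '[{"delta_pos":[0,0,-0.01],"delta_rot":[0,0,0]},{"delta_pos":[0,0,0],"delta_rot":[0,0,0]}]'
```

```text
t: 14.25
tcp_pos: [0.5465, -0.0281, 0.0977]
tcp_rot: [-0.0, 1.0, -0.0, -0.001]
ft_force: [1.0, -0.0, -1.4]
gripper_width: 0.651
finger_force: 15.0
t: 14.55
tcp_pos: [0.547, -0.028, 0.0956]
tcp_rot: [-0.0, 1.0, 0.0, 0.0]
ft_force: [0.5, -0.2, -1.1]
gripper_width: 0.658
finger_force: 15.0
t: 14.75
tcp_pos: [0.5469, -0.028, 0.0946]
tcp_rot: [-0.0, 1.0, 0.0, 0.0]
ft_force: [0.5, 0.4, -0.0]
gripper_width: 0.654
finger_force: 15.0
```

```bash
python3 -m jog '[{"delta_pos":[0,0,-0.01],"delta_rot":[0,0,0]},{"delta_pos":[0,0,-0.01],"delta_rot":[0,0,0]},{"delta_pos":[0,0,0],"delta_rot":[0,0,0]}]'
```

```text
t: 15.05
tcp_pos: [0.5468, -0.028, 0.0924]
tcp_rot: [-0.0, 1.0, -0.0, -0.0]
ft_force: [-0.1, -0.6, -0.4]
gripper_width: 0.65
finger_force: 15.0
```

```bash
python3 -m jog '[{"delta_pos":[0,0,-0.01],"delta_rot":[0,0,0]},{"delta_pos":[0,0,0],"delta_rot":[0,0,0]}]'
```

```text
t: 15.25
tcp_pos: [0.5469, -0.028, 0.0914]
tcp_rot: [-0.0, 1.0, -0.0, -0.0]
ft_force: [-0.0, 0.5, -0.4]
gripper_width: 0.655
finger_force: 15.0
```

```bash
python3 -m jog '[{"delta_pos":[0,0,-0.01],"delta_rot":[0,0,0]},{"delta_pos":[0,0,0],"delta_rot":[0,0,0]}]'
```

```text
t: 15.45
tcp_pos: [0.5471, -0.028, 0.0907]
tcp_rot: [-0.0, 1.0, -0.0, 0.0]
ft_force: [-0.3, 0.8, 0.7]
gripper_width: 0.653
finger_force: 15.0
```

```bash
python3 -m jog '[{"delta_pos":[0,0,0],"delta_rot":[0,0,0]},{"delta_pos":[0,0,0],"delta_rot":[0,0,0]},{"delta_pos":[0,0,0],"delta_rot":[0,0,0]},{"delta_pos":[0,0,0],"delta_rot":[0,0,0]},{"delta_pos":[0,0,0],"delta_rot":[0,0,0]},{"delta_pos":[0,0,0.2],"delta_rot":[0,0,0]},{"delta_pos":[0,0,0.4],"delta_rot":[0,0,0]},{"delta_pos":[0,0,0.4],"delta_rot":[0,0,0]},{"delta_pos":[0,0,0.4],"delta_rot":[0,0,0]},{"delta_pos":[0,0,0.1],"delta_rot":[0,0,0]},{"delta_pos":[0,0,0],"delta_rot":[0,0,0]},{"delta_pos":[0,0,0],"delta_rot":[0,0,0]}]' -1
python3 -c "
from rim import *
im,m=snap('wrist','w7.png'); snap('side','s7.png');print(ctrl.read_state()['tcp_pos'])
print(proj([[.548,-.028,.112],[.548-.029,-.028,.112],[.548,-.028-.029,.112],[.548,-.028+.029,.112],[.548-.034,-.028,.085]],m).round(1).tolist())
a=im[100:300,150:410,::-1];b=cv2.imread('pics/s7.png')[130:260,220:320]
cv2.imwrite('pics/v7.png',np.hstack([cv2.resize(a,(520,400)),cv2.resize(b,(270,400))]))"
```

```text
t: 16.65
tcp_pos: [0.5463, -0.028, 0.2396]
tcp_rot: [-0.0, 1.0, 0.0, -0.001]
ft_force: [-0.1, -0.5, -0.7]
gripper_width: 0.997
finger_force: 0.0
[ 0.54608732 -0.02812224  0.23887956]
[[277.4, 202.4], [277.4, 173.9], [248.8, 202.4], [305.9, 202.4], [277.4, 166.0]]
```

View pics/v7.png

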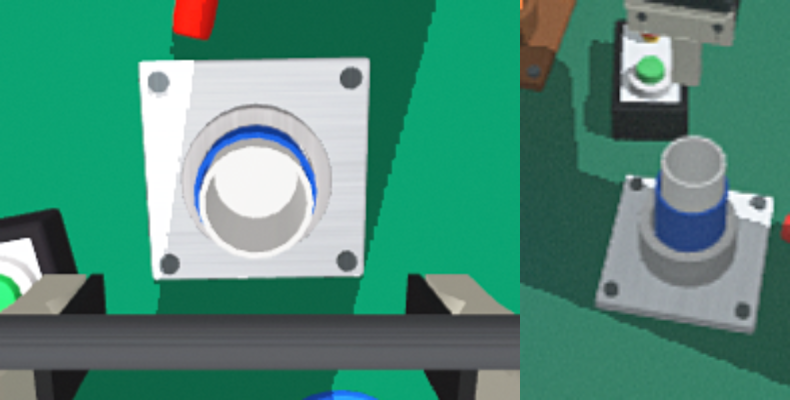

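The white cup is seated upright in the blue one, with rim centre at (.547, -.028). Next is the red cup.

```bash
python3 -m jog '[{"delta_pos":[0.108,0.409,0],"delta_rot":[0,0,0]},{"delta_pos":[0.108,0.409,0],"delta_rot":[0,0,0]},{"delta_pos":[0.108,0.409,0],"delta_rot":[0,0,0]},{"delta_pos":[0.108,0.409,0],"delta_rot":[0,0,0]},{"delta_pos":[0.108,0.409,0],"delta_rot":[0,0,0]},{"delta_pos":[0.108,0.409,0],"delta_rot":[0,0,0]},{"delta_pos":[0.108,0.409,0],"delta_rot":[0,0,0]},{"delta_pos":[0,0,-0.2],"delta_rot":[0,0,0]},{"delta_pos":[0,0,-0.4],"delta_rot":[0,0,0]},{"delta_pos":[0,0,-0.4],"delta_rot":[0,0,0]},{"delta_pos":[0,0,0],"delta_rot":[0,0,0]},{"delta_pos":[0,0,0],"delta_rot":[0,0,0]}]' -1
python3 -c "
from rim import *
im,m=snap('wrist','w8.png'); print(ctrl.read_state()['tcp_pos'])
print(proj([[.622,.258,.1]],m))
print('red',rfit('w8.png',m,RED,proj([[.622,.258,.07]],m)[0],.024,0,.1,[.622,.258],252))"
```

```text
t: 17.95
tcp_pos: [0.6224, 0.2578, 0.1397]
tcp_rot: [-0.0, 1.0, -0.001, -0.001]
ft_force: [0.1, 0.6, 0.8]
gripper_width: 1.001
finger_force: 0.0
[0.62332705 0.25840176 0.14157433]
[[277.96470798 227.51585646]]
red (array([0.62483325, 0.25805637]), np.float64(51.423529411764704))
```

```bash
python3 -m jog '[{"delta_pos":[0.02,0,-0.23],"delta_rot":[0,0,0]},{"delta_pos":[0,0,-0.23],"delta_rot":[0,0,0]},{"delta_pos":[0,0,-0.175],"delta_rot":[0,0,0]},{"delta_pos":[0,0,0],"delta_rot":[0,0,0]},{"delta_pos":[0,0,0],"delta_rot":[0,0,0]}]' -1
python3 -m jog '[{"delta_pos":[0,0,0],"delta_rot":[0,0,0]},{"delta_pos":[0,0,0],"delta_rot":[0,0,0]},{"delta_pos":[0,0,0],"delta_rot":[0,0,0]},{"delta_pos":[0,0,0],"delta_rot":[0,0,0]},{"delta_pos":[0,0,0],"delta_rot":[0,0,0]},{"delta_pos":[0,0,0],"delta_rot":[0,0,0]},{"delta_pos":[0,0,0],"delta_rot":[0,0,0]},{"delta_pos":[0,0,0],"delta_rot":[0,0,0]}]' 1 15
```

```text
t: 18.5
tcp_pos: [0.6257, 0.2588, 0.0793]
tcp_rot: [-0.0, 1.0, 0.001, 0.001]
ft_force: [0.3, 0.2, -0.1]
gripper_width: 1.0
finger_force: 0.0
t: 19.3
tcp_pos: [0.6245, 0.2583, 0.0771]
tcp_rot: [-0.0, 1.0, -0.0, -0.0]
ft_force: [-0.4, 0.9, 0.9]
gripper_width: 0.537
finger_force: 15.0
```

```bash
python3 -m jog '[{"delta_pos":[0,0,0.4],"delta_rot":[0,0,0]},{"delta_pos":[0,0,0.5],"delta_rot":[0,0,0]},{"delta_pos":[0,0,0.5],"delta_rot":[0,0,0]},{"delta_pos":[-0.1107,-0.409,0],"delta_rot":[0,0,0]},{"delta_pos":[-0.1107,-0.409,0],"delta_rot":[0,0,0]},{"delta_pos":[-0.1107,-0.409,0],"delta_rot":[0,0,0]},{"delta_pos":[-0.1107,-0.409,0],"delta_rot":[0,0,0]},{"delta_pos":[-0.1107,-0.409,0],"delta_rot":[0,0,0]},{"delta_pos":[-0.1107,-0.409,0],"delta_rot":[0,0,0]},{"delta_pos":[-0.1107,-0.409,0],"delta_rot":[0,0,0]},{"delta_pos":[0,0,-0.17],"delta_rot":[0,0,0]},{"delta_pos":[0,0,0],"delta_rot":[0,0,0]},{"delta_pos":[0,0,0],"delta_rot":[0,0,0]},{"delta_pos":[0,0,0],"delta_rot":[0,0,0]}]'
python3 -c "
from rim import *
im,m=snap('wrist','w9.png'); t=ctrl.read_state()['tcp_pos'];print(t)
f=t[2]-.077
for x in(.546,.547,.548): print(x,proj([[x-.024,-.028,f+.0015],[x-.0225,-.028,f],[x-.029,-.028,.113]],m).round(1).tolist())
for r in range(165,205): print(r,im[r,278].tolist(),end=' ')
hs=cv2.cvtColor(im,cv2.COLOR_RGB2HSV); H,S,V=[hs[...,i].astype(int) for i in range(3)]
k=comp(RED(H,S,V),proj([[.547,-.028,f+.06]],m)[0])
for r in (205,212,220,235): c=np.flatnonzero(k[r]); print('\n',r,c.min(),c.max(),end='')
print('red',rfit('w9.png',m,RED,proj([[.547,-.028,f+.06]],m)[0],.024,f,f+.1,[.547,-.028],250))"
```

```text
t: 20.7
tcp_pos: [0.5476, -0.0273, 0.2006]
tcp_rot: [-0.001, 1.0, -0.0, 0.0]
ft_force: [0.4, 0.1, -1.0]
gripper_width: 0.538
finger_force: 15.0
[ 0.54759682 -0.02720984  0.20052797]
0.546 [[276.8, 184.4], [276.8, 185.9], [276.8, 176.2]]
0.547 [[276.8, 185.6], [276.8, 187.1], [276.8, 177.4]]
0.548 [[276.8, 186.8], [276.7, 188.3], [276.8, 178.5]]
165 [22, 66, 158] 166 [20, 65, 159] 167 [24, 67, 159] 168 [19, 64, 158] 169 [38, 112, 240] 170 [39, 117, 243] 171 [27, 111, 243] 172 [181, 182, 202] 173 [196, 191, 186] 174 [193, 189, 186] 175 [190, 189, 186] 176 [189, 187, 186] 177 [185, 184, 182] 178 [254, 253, 253] 179 [253, 253, 252] 180 [252, 252, 251] 181 [252, 252, 251] 182 [252, 252, 251] 183 [252, 252, 251] 184 [252, 252, 251] 185 [253, 254, 254] 186 [255, 255, 255] 187 [203, 141, 139] 188 [166, 12, 4] 189 [168, 21, 15] 190 [170, 25, 18] 191 [169, 23, 16] 192 [170, 24, 17] 193 [169, 22, 15] 194 [170, 23, 16] 195 [170, 24, 18] 196 [168, 21, 15] 197 [170, 24, 18] 198 [169, 23, 15] 199 [170, 23, 16] 200 [169, 23, 16] 201 [170, 23, 16] 202 [169, 23, 15] 203 [170, 23, 15] 204 [171, 24, 18] 
 205 251 304
 212 248 306
 220 245 309
 235 239 315red (array([ 0.54835355, -0.02757568]), np.float64(66.41960784313726))
```

```bash
python3 -m jog '[{"delta_pos":[-0.011,-0.005,-0.04],"delta_rot":[0,0,0]},{"delta_pos":[0,0,-0.05],"delta_rot":[0,0,0]},{"delta_pos":[0,0,-0.02],"delta_rot":[0,0,0]},{"delta_pos":[0,0,-0.02],"delta_rot":[0,0,0]},{"delta_pos":[0,0,-0.02],"delta_rot":[0,0,0]},{"delta_pos":[0,0,-0.02],"delta_rot":[0,0,0]},{"delta_pos":[0,0,0],"delta_rot":[0,0,0]}]'
```

```text
t: 21.45
tcp_pos: [0.5458, -0.0285, 0.1827]
tcp_rot: [-0.0, 1.0, -0.0, -0.0]
ft_force: [-0.5, -0.2, -0.6]
gripper_width: 0.538
finger_force: 15.0
```

```bash
python3 -m jog '[{"delta_pos":[0,0,-0.04],"delta_rot":[0,0,0]},{"delta_pos":[0,0,-0.04],"delta_rot":[0,0,0]},{"delta_pos":[0,0,0],"delta_rot":[0,0,0]}]'
```

```text
t: 21.75
tcp_pos: [0.5455, -0.0286, 0.1743]
tcp_rot: [-0.0, 1.0, -0.0, -0.001]
ft_force: [-0.8, -0.6, -1.1]
gripper_width: 0.536
finger_force: 15.0
```

```bash
python3 -m jog '[{"delta_pos":[0,0,-0.07],"delta_rot":[0,0,0]},{"delta_pos":[0,0,-0.07],"delta_rot":[0,0,0]},{"delta_pos":[0,0,-0.07],"delta_rot":[0,0,0]},{"delta_pos":[0,0,-0.07],"delta_rot":[0,0,0]},{"delta_pos":[0,0,-0.07],"delta_rot":[0,0,0]},{"delta_pos":[0,0,-0.07],"delta_rot":[0,0,0]},{"delta_pos":[0,0,-0.05],"delta_rot":[0,0,0]},{"delta_pos":[0,0,0],"delta_rot":[0,0,0]}]'
```

```text
t: 22.55
tcp_pos: [0.5454, -0.0286, 0.1272]
tcp_rot: [-0.0, 1.0, -0.0, -0.001]
ft_force: [0.1, -1.3, -0.8]
gripper_width: 0.539
finger_force: 15.0
```

```bash
python3 -m jog '[{"delta_pos":[0,0,-0.02],"delta_rot":[0,0,0]},{"delta_pos":[0,0,-0.02],"delta_rot":[0,0,0]},{"delta_pos":[0,0,0],"delta_rot":[0,0,0]}]'
```

```text
t: 22.85
tcp_pos: [0.5459, -0.0285, 0.124]
tcp_rot: [-0.0, 1.0, 0.0, 0.0]
ft_force: [-1.1, 0.7, -1.4]
gripper_width: 0.538
finger_force: 15.0
```

```bash
python3 -m jog '[{"delta_pos":[0,0,-0.02],"delta_rot":[0,0,0]},{"delta_pos":[0,0,0],"delta_rot":[0,0,0]}]'
```

```text
t: 23.05
tcp_pos: [0.5458, -0.0285, 0.1219]
tcp_rot: [-0.0, 1.0, 0.0, -0.0]
ft_force: [0.6, -0.7, 0.1]
gripper_width: 0.536
finger_force: 15.0
```

```bash
python3 -m jog '[{"delta_pos":[0,0,-0.02],"delta_rot":[0,0,0]},{"delta_pos":[0,0,-0.01],"delta_rot":[0,0,0]},{"delta_pos":[0,0,0],"delta_rot":[0,0,0]}]'
```

```text
t: 23.35
tcp_pos: [0.5458, -0.0285, 0.1189]
tcp_rot: [-0.0, 1.0, -0.0, -0.0]
ft_force: [-1.0, -0.2, -0.2]
gripper_width: 0.54
finger_force: 15.0
```

```bash
python3 -m jog '[{"delta_pos":[0,0,-0.01],"delta_rot":[0,0,0]},{"delta_pos":[0,0,0],"delta_rot":[0,0,0]}]'
```

```text
t: 23.55
tcp_pos: [0.5459, -0.0285, 0.118]
tcp_rot: [-0.0, 1.0, -0.0, -0.0]
ft_force: [-0.1, -0.0, -1.7]
gripper_width: 0.539
finger_force: 15.0
```

```bash
python3 -m jog '[{"delta_pos":[0,0,-0.01],"delta_rot":[0,0,0]},{"delta_pos":[0,0,0],"delta_rot":[0,0,0]}]'
python3 -m jog '[{"delta_pos":[0,0,0],"delta_rot":[0,0,0]},{"delta_pos":[0,0,0],"delta_rot":[0,0,0]},{"delta_pos":[0,0,0],"delta_rot":[0,0,0]},{"delta_pos":[0,0,0],"delta_rot":[0,0,0]},{"delta_pos":[0,0,0],"delta_rot":[0,0,0]},{"delta_pos":[0,0,0.2],"delta_rot":[0,0,0]},{"delta_pos":[0,0,0.3],"delta_rot":[0,0,0]},{"delta_pos":[0,0,0],"delta_rot":[0,0,0]}]' -0.6
python3 -m jog '[{"delta_pos":[0,0,0],"delta_rot":[0,0,0]},{"delta_pos":[0,0,0],"delta_rot":[0,0,0]},{"delta_pos":[0,0,0],"delta_rot":[0,0,0]},{"delta_pos":[0,0,0],"delta_rot":[0,0,0]},{"delta_pos":[0,0,0],"delta_rot":[0,0,0]}]' 0.32
python3 -c "
from rim import *
im,m=snap('wrist','w10.png'); snap('side','s10.png');
a=im[100:300,150:410,::-1];b=cv2.imread('pics/s10.png')[130:260,220:320]
cv2.imwrite('pics/v10.png',np.hstack([cv2.resize(a,(520,400)),cv2.resize(b,(270,400))]))"
```

```text
t: 23.75
tcp_pos: [0.5459, -0.0285, 0.117]
tcp_rot: [-0.0, 1.0, -0.0, -0.0]
ft_force: [-0.5, 0.5, -0.1]
gripper_width: 0.539
finger_force: 15.0
t: 24.55
tcp_pos: [0.5483, -0.0283, 0.1709]
tcp_rot: [-0.001, 1.0, 0.0, 0.003]
ft_force: [-0.1, 0.1, -0.5]
gripper_width: 0.802
finger_force: 0.0
t: 25.05
tcp_pos: [0.5457, -0.0286, 0.1666]
tcp_rot: [-0.0, 1.0, -0.0, -0.0]
ft_force: [0.3, 0.4, -0.5]
gripper_width: 0.402
finger_force: 0.0
```

View pics/v10.png

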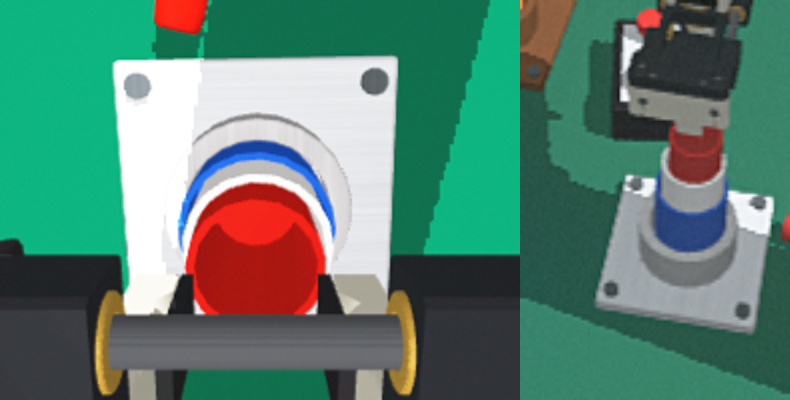

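The three shells are nested upright and concentric, with the fingers straddling the red rim. Now the press.

```bash
python3 -m jog '[{"delta_pos":[0.01,0,-0.12],"delta_rot":[0,0,0]},{"delta_pos":[0,0,-0.11],"delta_rot":[0,0,0]},{"delta_pos":[0,0,0],"delta_rot":[0,0,0]},{"delta_pos":[0,0,-0.015],"delta_rot":[0,0,0]},{"delta_pos":[0,0,-0.015],"delta_rot":[0,0,0]},{"delta_pos":[0,0,0],"delta_rot":[0,0,0]}]' 0.32
```

```text
t: 25.75
tcp_pos: [0.547, -0.0285, 0.1411]
tcp_rot: [-0.0, 1.0, 0.0, 0.0]
ft_force: [-0.0, -0.0, -0.0]
gripper_width: 0.341
finger_force: 0.0
```

```bash
python3 -m jog '[{"delta_pos":[0,0,-0.01],"delta_rot":[0,0,0]},{"delta_pos":[0,0,-0.01],"delta_rot":[0,0,0]},{"delta_pos":[0,0,0],"delta_rot":[0,0,0]}]'
```

```text
t: 26.05
tcp_pos: [0.5473, -0.0285, 0.1395]
tcp_rot: [-0.0, 1.0, 0.0, 0.0]
ft_force: [-1.2, 0.9, 1.9]
gripper_width: 0.342
finger_force: 1.2
```

```bash
python3 -m jog '[{"delta_pos":[0,0,-0.01],"delta_rot":[0,0,0]},{"delta_pos":[0,0,-0.01],"delta_rot":[0,0,0]},{"delta_pos":[0,0,0],"delta_rot":[0,0,0]}]'
```

```text
t: 26.35
tcp_pos: [0.5472, -0.0285, 0.1372]
tcp_rot: [-0.0, 1.0, 0.0, 0.0]
ft_force: [-0.1, -0.5, 5.2]
gripper_width: 0.339
finger_force: 2.1
```

```bash
python3 -m jog '[{"delta_pos":[0,0,-0.01],"delta_rot":[0,0,0]},{"delta_pos":[0,0,-0.01],"delta_rot":[0,0,0]},{"delta_pos":[0,0,0],"delta_rot":[0,0,0]}]'
```

```text
t: 26.65
tcp_pos: [0.5471, -0.0285, 0.135]
tcp_rot: [-0.0, 1.0, 0.0, 0.0]
ft_force: [0.4, -0.3, 4.1]
gripper_width: 0.342
finger_force: 1.8
```

```bash
python3 -m jog '[{"delta_pos":[0,0,-0.01],"delta_rot":[0,0,0]},{"delta_pos":[0,0,-0.01],"delta_rot":[0,0,0]},{"delta_pos":[0,0,0],"delta_rot":[0,0,0]}]'
```

```text
t: 26.95
tcp_pos: [0.5469, -0.0285, 0.1329]
tcp_rot: [-0.0, 1.0, 0.0, -0.0]
ft_force: [1.0, -0.4, 3.8]
gripper_width: 0.338
finger_force: 1.7
```

```bash
python3 -m jog '[{"delta_pos":[0,0,-0.01],"delta_rot":[0,0,0]},{"delta_pos":[0,0,0],"delta_rot":[0,0,0]}]'
```

```text
t: 27.15
tcp_pos: [0.5469, -0.0285, 0.132]
tcp_rot: [-0.0, 1.0, 0.0, 0.0]
ft_force: [0.3, 0.1, 4.3]
gripper_width: 0.338
finger_force: 1.8
```

```bash
python3 -m jog '[{"delta_pos":[0,0,-0.01],"delta_rot":[0,0,0]},{"delta_pos":[0,0,0],"delta_rot":[0,0,0]}]'
```

```text
t: 27.35
tcp_pos: [0.5469, -0.0285, 0.131]
tcp_rot: [-0.0, 1.0, -0.0, -0.0]
ft_force: [0.8, -0.3, 4.2]
gripper_width: 0.344
finger_force: 1.8
```

```bash
python3 -m jog '[{"delta_pos":[0,0,-0.007],"delta_rot":[0,0,0]},{"delta_pos":[0,0,0],"delta_rot":[0,0,0]}]'
```

```text
t: 27.55
tcp_pos: [0.5469, -0.0285, 0.1303]
tcp_rot: [-0.0, 1.0, -0.0, -0.0]
ft_force: [1.0, -0.3, 3.6]
gripper_width: 0.34
finger_force: 1.9
```

```bash
python3 -m jog '[{"delta_pos":[0,0,-0.005],"delta_rot":[0,0,0]},{"delta_pos":[0,0,0],"delta_rot":[0,0,0]}]'
```

```text
t: 27.75
tcp_pos: [0.547, -0.0285, 0.1299]
tcp_rot: [-0.0, 1.0, 0.0, 0.0]
ft_force: [1.5, 0.2, 5.2]
gripper_width: 0.337
finger_force: 2.1
```

```bash
python3 -m jog '[{"delta_pos":[0,0,-0.005],"delta_rot":[0,0,0]},{"delta_pos":[0,0,0],"delta_rot":[0,0,0]}]'
```

```text
t: 27.95
tcp_pos: [0.5471, -0.0285, 0.1298]
tcp_rot: [-0.0, 1.0, -0.0, 0.0]
ft_force: [0.1, -0.0, 7.3]
gripper_width: 0.339
finger_force: 3.5
```

```bash
python3 -m jog '[{"delta_pos":[0,0,-0.005],"delta_rot":[0,0,0]},{"delta_pos":[0,0,0],"delta_rot":[0,0,0]}]'
```

```text
t: 28.15
tcp_pos: [0.5474, -0.0286, 0.1297]
tcp_rot: [-0.0, 1.0, -0.0, 0.001]
ft_force: [-0.3, 0.5, 10.5]
gripper_width: 0.336
finger_force: 4.8
```

```bash
python3 -m jog '[{"delta_pos":[0,0,-0.005],"delta_rot":[0,0,0]},{"delta_pos":[0,0,0],"delta_rot":[0,0,0]}]'
```

```text
t: 28.35
tcp_pos: [0.5476, -0.0285, 0.1296]
tcp_rot: [-0.0, 1.0, -0.0, 0.001]
ft_force: [-1.8, 0.5, 12.2]
gripper_width: 0.343
finger_force: 6.1
```

```bash
python3 -m jog '[{"delta_pos":[0,0,-0.005],"delta_rot":[0,0,0]},{"delta_pos":[0,0,0],"delta_rot":[0,0,0]}]'
```

```text
t: 28.55
tcp_pos: [0.5479, -0.0286, 0.1296]
tcp_rot: [-0.0, 1.0, -0.0, 0.001]
ft_force: [-1.9, 0.5, 14.9]
gripper_width: 0.339
finger_force: 7.4
```

```bash
python3 -m jog '[{"delta_pos":[0,0,-0.007],"delta_rot":[0,0,0]},{"delta_pos":[0,0,-0.007],"delta_rot":[0,0,0]},{"delta_pos":[0,0,0],"delta_rot":[0,0,0]},{"delta_pos":[0,0,0],"delta_rot":[0,0,0]}]'
```

```text
t: 28.95
tcp_pos: [0.5488, -0.0286, 0.1295]
tcp_rot: [-0.001, 1.0, -0.0, 0.002]
ft_force: [-3.9, 1.8, 23.3]
gripper_width: 0.336
finger_force: 11.0
```

The stiff stop was felt: 23 N at a tip height of 129.5 mm, which matches fully home. I'll retract and go to the button.

```bash
python3 -m jog '[{"delta_pos":[0,0,0.05],"delta_rot":[0,0,0]},{"delta_pos":[0,0,0.3],"delta_rot":[0,0,0]},{"delta_pos":[0,0,0.4],"delta_rot":[0,0,0]},{"delta_pos":[0,0,0.4],"delta_rot":[0,0,0]},{"delta_pos":[-0.05,-0.3,0],"delta_rot":[0,0,0]},{"delta_pos":[-0.05,-0.3,0],"delta_rot":[0,0,0]},{"delta_pos":[-0.05,-0.3,0],"delta_rot":[0,0,0]},{"delta_pos":[0,-0.3,0],"delta_rot":[0,0,0]},{"delta_pos":[0,-0.4,0],"delta_rot":[0,0,0]},{"delta_pos":[0,0,0],"delta_rot":[0,0,0]},{"delta_pos":[0,0,0],"delta_rot":[0,0,0]},{"delta_pos":[0,0,0],"delta_rot":[0,0,0]}]'
python3 -c "
from rim import *
im,m=snap('wrist','w11.png'); snap('side','s11.png'); print(ctrl.read_state()['tcp_pos'],proj([[.6195,-.19,.058]],m))
a=im[90:290,100:460,::-1];b=cv2.imread('pics/s11.png')[120:260,210:340]
cv2.imwrite('pics/v11.png',np.hstack([cv2.resize(a,(468,400)) if 0 else cv2.resize(im[:,:,::-1],(480,400)),cv2.resize(b,(320,400))]))"
```

```text
t: 30.15
tcp_pos: [0.5314, -0.188, 0.2408]
tcp_rot: [-0.0, 1.0, 0.0, -0.001]
ft_force: [-0.6, -0.2, 0.4]
gripper_width: 0.337
finger_force: 0.0
[ 0.53182179 -0.18758554  0.24122447] [[275.6383465  258.53074107]]
```

View pics/v11.png

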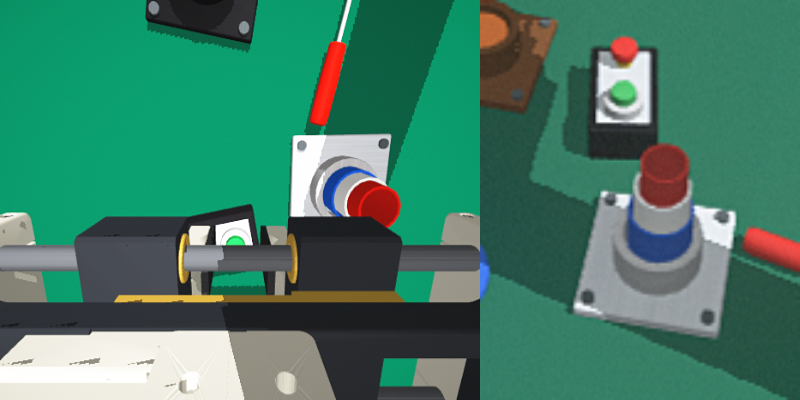

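The stack stands home in the ring. The button is at about (275,254) in the wrist view, partly behind the bar, and fully clear in the side view. I'll fit its position.

```bash
python3 -c "
from rim import *
G=lambda H,S,V:(H>50)&(H<78)&(S>110)&(V>80)
def g(fn,m,seed,lim=420,w=16):
    im=cv2.cvtColor(cv2.imread('pics/'+fn),cv2.COLOR_BGR2HSV);H,S,V=[im[...,i].astype(int) for i in range(3)]
    k=np.zeros(H.shape,bool);u,v=np.round(seed).astype(int);k[v-w:v+w,u-w:u+w]=1
    k=comp(k&G(H,S,V),seed);k[lim:]=0;yx=np.argwhere(k);print(fn,seed,len(yx),yx.min(0),yx.max(0))
    for z0 in(.050,.057):
        def f(p):
            a=render([cyl(p[0],p[1],.015,z0,.058)],m);a[lim:]=0;return np.abs(a-k).sum()
        q=minimize(f,[.62,-.19],method='Nelder-Mead',options=dict(initial_simplex=[[.62,-.19],[.625,-.19],[.62,-.185]]));print(z0,q.x,q.fun)
g('s11.png',ctrl.camera_model('side'),(268,153),w=10)
g('scene0.png',ctrl.camera_model('scene'),(188,185),w=10)
m=ctrl.camera_model('wrist')
g('w11.png',m,proj([[.6195,-.19,.058]],m)[0],257)
"
```

```text
s11.png (268, 153) 70 [148 263] [156 272]
0.05 [ 0.62055603 -0.19631012] 16.458823529411767
0.057 [ 0.61882576 -0.1917726 ] 12.490196078431373
scene0.png (188, 185) 67 [180 184] [187 193]
0.05 [ 0.61068964 -0.19864793] 25.576470588235296
0.057 [ 0.61274498 -0.19433811] 19.192156862745097
w11.png [275.29199866 257.96124583] 156 [248 264] [256 285]
0.05 [ 0.62344899 -0.19144985] 8.388235294117646
0.057 [ 0.62071081 -0.19132314] 9.43921568627451
```

```bash
python3 -m jog '[{"delta_pos":[0.295,-0.012,0],"delta_rot":[0,0,0]},{"delta_pos":[0.295,-0.012,0],"delta_rot":[0,0,0]},{"delta_pos":[0.295,-0.012,0],"delta_rot":[0,0,0]},{"delta_pos":[0,0,-0.3],"delta_rot":[0,0,0]},{"delta_pos":[0,0,-0.4],"delta_rot":[0,0,0]},{"delta_pos":[0,0,-0.4],"delta_rot":[0,0,0]},{"delta_pos":[0,0,-0.4],"delta_rot":[0,0,0]},{"delta_pos":[0,0,-0.25],"delta_rot":[0,0,0]},{"delta_pos":[0,0,0],"delta_rot":[0,0,0]},{"delta_pos":[0,0,0],"delta_rot":[0,0,0]}]' 1 10
```

```text
t: 31.25
tcp_pos: [0.6209, -0.1915, 0.067]
tcp_rot: [-0.001, 1.0, -0.0, -0.0]
ft_force: [0.1, -0.1, 0.7]
gripper_width: 0.006
finger_force: 0.0
```

```bash
python3 -m jog '[{"delta_pos":[0,0,-0.02],"delta_rot":[0,0,0]},{"delta_pos":[0,0,-0.02],"delta_rot":[0,0,0]},{"delta_pos":[0,0,-0.02],"delta_rot":[0,0,0]},{"delta_pos":[0,0,0],"delta_rot":[0,0,0]}]'
```

```text
t: 31.65
tcp_pos: [0.6211, -0.1921, 0.0613]
tcp_rot: [-0.0, 1.0, -0.0, 0.001]
ft_force: [1.4, 0.8, 1.6]
gripper_width: 0.008
finger_force: 1.0
```

```bash
python3 -m jog '[{"delta_pos":[0,0,-0.02],"delta_rot":[0,0,0]},{"delta_pos":[0,0,-0.02],"delta_rot":[0,0,0]},{"delta_pos":[0,0,0],"delta_rot":[0,0,0]}]'
```

```text
t: 31.95
tcp_pos: [0.6211, -0.1921, 0.0568]
tcp_rot: [-0.0, 1.0, -0.0, 0.001]
ft_force: [0.9, 1.7, 4.9]
gripper_width: 0.01
finger_force: 2.3
```

```bash
python3 -m jog '[{"delta_pos":[0,0,-0.02],"delta_rot":[0,0,0]},{"delta_pos":[0,0,-0.01],"delta_rot":[0,0,0]},{"delta_pos":[0,0,0],"delta_rot":[0,0,0]}]'
```

```text
t: 32.25
tcp_pos: [0.6212, -0.1922, 0.056]
tcp_rot: [-0.001, 1.0, -0.0, 0.001]
ft_force: [-5.0, 3.8, 19.4]
gripper_width: 0.008
finger_force: 9.7
```

```bash
python3 -m jog '[{"delta_pos":[0,0,-0.01],"delta_rot":[0,0,0]},{"delta_pos":[0,0,-0.01],"delta_rot":[0,0,0]},{"delta_pos":[0,0,0],"delta_rot":[0,0,0]}]'
```

```text
t: 32.55
tcp_pos: [0.6213, -0.1922, 0.0558]
tcp_rot: [-0.001, 1.0, -0.001, 0.001]
ft_force: [-8.3, 7.1, 31.7]
gripper_width: 0.007
finger_force: 15.9
```

```bash
python3 -m jog '[{"delta_pos":[0,0,0.02],"delta_rot":[0,0,0]},{"delta_pos":[0,0,0.015],"delta_rot":[0,0,0]},{"delta_pos":[0,0,0],"delta_rot":[0,0,0]}]'
```

```text
t: 32.85
tcp_pos: [0.6212, -0.1921, 0.0562]
tcp_rot: [-0.0, 1.0, -0.0, 0.001]
ft_force: [-1.1, 3.2, 10.1]
gripper_width: 0.009
finger_force: 5.4
```

```bash
python3 -m jog '[{"delta_pos":[0,0,0.015],"delta_rot":[0,0,0]},{"delta_pos":[0,0,0.01],"delta_rot":[0,0,0]},{"delta_pos":[0,0,0],"delta_rot":[0,0,0]}]'
```

```text
t: 33.15
tcp_pos: [0.6211, -0.1921, 0.0579]
tcp_rot: [-0.0, 1.0, -0.0, 0.001]
ft_force: [3.0, 2.3, 3.8]
gripper_width: 0.003
finger_force: 2.0
```

```bash
python3 -m jog '[{"delta_pos":[0,0,0.02],"delta_rot":[0,0,0]},{"delta_pos":[0,0,0],"delta_rot":[0,0,0]}]'
```

```text
t: 33.35
tcp_pos: [0.6206, -0.1922, 0.0596]
tcp_rot: [-0.0, 1.0, -0.0, 0.0]
ft_force: [1.3, 0.4, 2.3]
gripper_width: 0.006
finger_force: 1.5
```

The spring curve shows about 5 N at the hard stop after 6 mm of travel, so the button was fully pressed. I'll clear off and check.

```bash
python3 -m jog '[{"delta_pos":[0,0,0.1],"delta_rot":[0,0,0]},{"delta_pos":[0,0,0.4],"delta_rot":[0,0,0]},{"delta_pos":[0,0,0.4],"delta_rot":[0,0,0]},{"delta_pos":[0,0,0.4],"delta_rot":[0,0,0]},{"delta_pos":[0,0,0.4],"delta_rot":[0,0,0]},{"delta_pos":[0,0,0],"delta_rot":[0,0,0]},{"delta_pos":[0,0,0],"delta_rot":[0,0,0]},{"delta_pos":[0,0,0],"delta_rot":[0,0,0]},{"delta_pos":[0,0,0],"delta_rot":[0,0,0]},{"delta_pos":[0,0,0],"delta_rot":[0,0,0]}]'
python3 -c "
from rim import *
im,m=snap('side','s12.png'); a=cv2.imread('pics/s11.png').astype(int);b=cv2.imread('pics/s12.png').astype(int);z=cv2.imread('pics/side0.png').astype(int)
d=lambda p,q,s:np.abs(p[s]-q[s]).max(-1)
print('stack diff',(d(a,b,np.s_[165:225,245:320])>40).sum(),'lid',(d(z,b,np.s_[195:240,160:220])>60).sum(),'tape',(d(z,b,np.s_[300:360,140:195])>60).sum(),'driver',(d(z,b,np.s_[198:230,318:395])>60).sum())
s=ctrl.read_state();print(s['dq'].round(3),s['ft_force'].round(1))
ctrl.job_done()"
```

```text
t: 34.35
tcp_pos: [0.6198, -0.1921, 0.2282]
tcp_rot: [-0.0, 1.0, 0.0, -0.001]
ft_force: [-0.2, 0.7, -0.4]
gripper_width: 0.003
finger_force: 0.0
stack diff 130 lid 358 tape 0 driver 252
[-0.001 -0.003  0.004  0.001  0.001  0.001] [ 0.1 -0.7 -0.1]
the job is handed in; nothing more can be done
```

The job is handed in at about 34 s. The three shells are nested and pressed home (23 N on the stop), and the start button was pressed its full 6 mm and released. In the last image check the tape roll was unchanged. I put pixel differences at the lid, screwdriver and stack down to arm shadow, but did not confirm that by viewing them.

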